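# Pack the blender's accessories into the two-layer box

### The arm

A 6-joint arm with a two-finger parallel gripper is mounted at the origin on the work surface. World frame = base frame: x ahead of the robot, y to its left, z up, the work surface at z = 0. Lengths are in m, angles in rad, forces in N, time in s.
With the tool pointing down it reaches from about 0.425 to 0.95 m from the base axis. Payload 3.5 kg.
Tool frame: the origin (TCP) lies midway between the tips of the shut fingers; the grasp point (between the pads) lies 19 mm behind it; y points along the fingers, x is the direction in which the jaws open and shut, and the axes are right-handed (so a half turn about y gives the same grasp; the last joint's range is limited). The gripper opens to 85 mm and grips with 20 to 120 N. Pads are 22 mm wide; open, the fingers measure 114 mm over their backs; the gripper's body (76 mm by 85 mm) begins 54 mm behind the grasp point. The pads swing forward as they close: fully open they stand 13 mm farther back than shut.
Start: joints at [-1.434, 0.286, 1.577, -0, 1.279, -0.15], TCP at [0.191, -0.647, 0.231] pointing down, gripper open.
Joint ranges: [-2.77, 2.77], [-0.9, 2.22], [0.21, 2.48], [-1.53, 4.67], [0.24, 2.81], [-2.84, 2.84]. Speed limits (rad/s): [2.79, 2.79, 3.14, 3.14, 3.14, 3.14].

### API

Orientations are given as a unit quaternion [w, x, y, z].
In Python, from plant import robot, read_camera, close_job gives the robot as it stands. Calls block until the motion is done:
- robot.move_to(position, orientation): joint-space move of the TCP to a pose.
- robot.movel(position, ori=None, v=0.15, threshold=None): straight line of the TCP; ori=None keeps the orientation; v is the mean speed in m/s. With threshold (N) it stops when the force on the tool has changed by that much, and returns True; else False.
- robot.move_joints(angles): joint-space move.
- robot.gripper_to(opening, squeeze=None): opening from 0.0 (shut) to 1.0 (fully open); squeeze is the grip in N (None keeps the last); returns when the fingers have stopped.
- robot.hold(seconds).
- robot.inverse_kinematics(position, orientation): joint angles nearest the present ones, or None.
- robot.sense(): the state.
- read_camera(name): name is "scene" or "top"; returns a dict with "img" (420x560x3 uint8, blue, green, red), "fx", "fy", "cx", "cy" (pixels), "dist" ([k1, k2, p1, p2, k3] as OpenCV has them; the pictures are not rectified), "rvec" (rotation vector, rad) and "tvec" (3), from world to camera coordinates, as OpenCV has them. Camera axes: x right, y down, z forward; pixel columns grow to the right and rows downward; lengths in m; the calibration is good to about 2 mm. A picture is of the moment at which its call begins. There is no depth.
A pose or a line that the arm cannot do raises robot.IKError and nothing moves.
- close_job(): hands the job in, once; it reports no verdict.
The state is a dict: "t": time; "joint_positions": joint angles; "joint_vel": joint speeds; "tau": joint torques, N m; "position": TCP position; "tool_rot": TCP orientation; "force": force on the tool from outside, world axes, zero at the start; "moment": the same for the moment, N m; "finger_gap": opening from 0.0 (shut) to 1.0 (fully open).
Only numpy, scipy, OpenCV 4.12 (cv2) and the standard library are available. Lean on these libraries where they do the work, as an engineer would, in place of code of your own. Each camera call takes 0.05 s, during which the arm holds its last target.

### The job

Pack the blender's accessories into the grey two-layer box: first lay the tamper in the long pocket and stand the cutter unit in the square pocket of the bottom layer, then fit the white divider flat on its rests over them, and only then load the divider, with the scraper flat in its long tray and the measuring cup upright in its small square tray. Set each thing down rather than dropping it, and leave the crockery, jug, blender base and clip box where they stand, upright.

Things in the scene. Friction and masses are not known exactly. Their poses are not given: they have to be found in the camera images.
- box: open-topped grey plastic accessory box, fixed, 160 (x) by 190 (y) mm outside, 150 by 180 inside, walls 62 mm high, inner floor 5 mm up. Origin: centre of its underside. Floor pockets are bounded by ribs 12 mm high. Posts at corners and ends, and a block (x 10 to 75, y -90 to -25 mm), are rests that carry the divider's underside 53 mm above the cupboard top
- long_pocket (a point): centre of the long floor pocket (for the tamper), on the box's inner floor, at box x = -33, y = 0 mm; axes as the box; the pocket is 54 (x) by 164 (y) mm; the tamper lies in it along the box's y, either way round
- square_pocket (a point): centre of the squarish floor pocket (for the cutter), on the box's inner floor, at box x = 36.5, y = 49.5 mm; axes as the box; 77 by 81 mm
- divider_c (a point): white plastic divider: plate 141 (x) by 169 (y) by 5 mm with a central grip rib 12 mm thick (x), 80 mm long (y), its top 45 mm above the underside; 160 g. This point: its centre, 22.5 mm up. Rims 6 mm high bound its two trays. Starts flat, rib up; fits in the box with 4.5 mm play in x and 5.5 in y, its y along the box's y, either way round
- tray_long (a point): centre of the divider's long tray (for the scraper), on the plate's top face, at divider x = -42.5, y = 0 mm; axes as the divider; 50 (x) by 163 (y) mm; the scraper lies in it along y, either way round
- tray_square (a point): centre of the divider's small square tray (for the cup), on the plate's top face, at divider x = 38, y = 30 mm; axes as the divider; 59 by 60 mm
- tamper_c (a point): the black blender tamper, lying along its x, 150 mm long: a square shaft 26 by 26 mm between a 44 mm square knob at one end (24 mm long, -x) and a 44 mm square foot at the other (12 mm long, +x), so the shaft spans 9 to 35 mm above what it lies on. This point is its centre, 22 mm up; z up; 180 g nominal
- cutter_c (a point): the blender's cutter unit, standing upright: a black round collar 66 mm across and 18 mm high, on it a steel hub 34 mm across up to 40 mm, small blades on top up to 46 mm. This point is on its axis 20 mm above its underside; z up; 200 g nominal
- scraper_c (a point): the scraper, lying flat along its x, 150 mm long: black handle 22 mm wide and 30 mm high from x = -75 to 20 mm, flat steel blade 38 mm wide and 6 mm thick from 13 to 75 mm. This point is its centre, 15 mm above its underside; z up; 140 g nominal
- cup_c (a point): the small steel measuring cup, a plain open cylinder 46 mm across and 66 mm high, standing upright. This point is on its axis 33 mm above its underside; 90 g nominal
- creamer: bystander: white ceramic creamer with a handle (+x), about 62 mm across, 75 mm high, 52 mm reach to the handle; origin: centre of underside
- mug: bystander: blue mug 72 mm across, 85 mm high, handle at +y; origin: centre of underside
- bowl2: bystander: a melamine bowl 136 mm across, 55 mm high, on the right; origin: centre of underside
- tamper: the same tamper, its origin at the centre of its underside, axes as above
- cutter: the same cutter, its origin at the centre of its underside, axes as above
- divider: the same divider, its origin at the centre of its underside, axes as above
- scraper: the same scraper, its origin at the centre of its underside, axes as above
- cup: the same cup, its origin at the centre of its underside, axes as above
There are look-alikes about, which are no part of the job. What is shaped like the box but blue or pink is not meant.

How it is judged:
On the way, in this order (a step that is already met when the one before it is completed fails the run):
1. the tamper and the cutter unit lie in their bottom pockets (x of tamper_c in the frame of long_pocket between -0.009 and 0.009 m and y of tamper_c in the frame of long_pocket between -0.009 and 0.009 m and z of tamper_c in the frame of long_pocket between 0.018 and 0.026 m and angle between the x axis of tamper_c and the y axis of box, either way round below 0.12 rad and x of cutter_c in the frame of square_pocket between -0.009 and 0.009 m and y of cutter_c in the frame of square_pocket between -0.009 and 0.009 m and z of cutter_c in the frame of square_pocket between 0.016 and 0.024 m and angle between cutter_c's own z axis and vertical below 0.1 rad), for 0.2 s.
2. the divider lies on its rests over them, its trays still empty (all of step 1 and x of divider_c in the frame of box between -0.009 and 0.009 m and y of divider_c in the frame of box between -0.009 and 0.009 m and z of divider_c in the frame of box between 0.0715 and 0.0795 m and angle between divider_c's own z axis and vertical below 0.07 rad and angle between the y axis of divider_c and the y axis of box, either way round below 0.1 rad and height (world z) of each of scraper_c, cup_c below 0.06 m), for 0.2 s.
At the end, for the whole second after the job is handed in: At rest: tamper and scraper within 9 mm (0.12 rad) in their long pockets, cutter and cup within 9 mm and upright (0.1 rad) in their square ones, divider within 9 mm of centre, flat (0.07 rad), squared (0.1 rad); all within 4 mm of resting height (all of step 1 and x of divider_c in the frame of box between -0.009 and 0.009 m and y of divider_c in the frame of box between -0.009 and 0.009 m and z of divider_c in the frame of box between 0.0715 and 0.0795 m and angle between divider_c's own z axis and vertical below 0.07 rad and angle between the y axis of divider_c and the y axis of box, either way round below 0.1 rad and x of scraper_c in the frame of tray_long between -0.009 and 0.009 m and y of scraper_c in the frame of tray_long between -0.009 and 0.009 m and z of scraper_c in the frame of tray_long between 0.011 and 0.019 m and angle between each of scraper_c, cup_c's own z axis and vertical below 0.1 rad and angle between the x axis of scraper_c and the y axis of tray_long, either way round below 0.12 rad and x of cup_c in the frame of tray_square between -0.009 and 0.009 m and y of cup_c in the frame of tray_square between -0.009 and 0.009 m and z of cup_c in the frame of tray_square between 0.029 and 0.037 m and linear speed of each of tamper, cutter, divider, scraper, cup below 0.03 m/s); the robot touches nothing.
It fails at once if a bystander is shifted more than 25 mm or tipped more than 0.35 rad (distance of any of creamer, mug, bowl2 from where it was at the start of the episode above 0.025 m or angle between any of creamer, mug, bowl2's own z axis and vertical above 0.35 rad).
It fails at once if a thing is dropped (moves faster than 0.7 m/s while no finger touches it) ((linear speed of tamper above 0.7 m/s and contact force between the fingers and tamper below 0.2 N) or (linear speed of cutter above 0.7 m/s and contact force between the fingers and cutter below 0.2 N) or (linear speed of divider above 0.7 m/s and contact force between the fingers and divider below 0.2 N) or (linear speed of scraper above 0.7 m/s and contact force between the fingers and scraper below 0.2 N) or (linear speed of cup above 0.7 m/s and contact force between the fingers and cup below 0.2 N)).
It also fails if it takes over 72 s, if anything falls off the work surface, if the arm or the gripper's body presses on something with over 40 N, if the wrist force passes 120 N, or if a joint passes its speed limit or range.

## Working session

There is one attempt and no reset: what is moved stays moved. The work goes in short steps, each a Python script; the robot and the scene stay as the last script left them, time stands still between calls to the robot, and variables do not carry over. Pictures are saved under pics/ and viewed, and the job is handed in when it is done.

```bash
ls; mkdir -p pics; python3 - <<'E'
from plant import robot, read_camera
import cv2
print(robot.sense())
for n in("scene","top"):
    c=read_camera(n); cv2.imwrite(f"pics/{n}0.png",cv2.resize(c["img"],None,fx=1.42,fy=1.42,interpolation=cv2.INTER_CUBIC)); cv2.imwrite(f"pics/{n}0raw.png",c["img"])
    print({k:v for k,v in c.items() if k!="img"})
E
```

```text
pics
{'t': 0.0, 'joint_positions': array([-1.43397188e+00,  2.87164598e-01,  1.57820380e+00, -1.22935588e-05,
        1.27859067e+00, -1.50005601e-01]), 'joint_vel': array([ 5.56254428e-05,  5.24883765e-04, -3.19976183e-04, -1.00402506e-03,
       -2.15820197e-03, -5.07300680e-04]), 'tau': array([-2.23130999e-03, -4.05984735e+01, -2.92625087e+01, -2.62301401e-04,
        5.91648990e-03,  6.04112302e-06]), 'position': array([ 0.19089637, -0.64674891,  0.22993338]), 'tool_rot': array([ 0.56692172, -0.56573658,  0.42399424, -0.42281293]), 'force': array([ 0.29823158, -0.08693678,  0.01083875]), 'moment': array([ 0.02402103, -0.0279824 , -0.02488118]), 'finger_gap': 0.9965016094763897}
{'fx': 399.68919752972823, 'fy': 399.68919752972823, 'cx': 275.64208897437715, 'cy': 205.66569965849445, 'dist': array([-0.03975632,  0.        ,  0.        ,  0.        ,  0.        ]), 'rvec': array([ 1.39568222,  2.29730635, -0.8188155 ]), 'tvec': array([ 0.23254723, -0.2234131 ,  1.44076662])}
{'fx': 382.08909356271374, 'fy': 382.08909356271374, 'cx': 281.3935797101539, 'cy': 215.2394495688214, 'dist': array([-0.06819407,  0.        ,  0.        ,  0.        ,  0.        ]), 'rvec': array([ 2.18316924, -2.16792519,  0.08942404]), 'tvec': array([-0.03357936,  0.39787806,  1.34816409])}
```

View pics/top0.png

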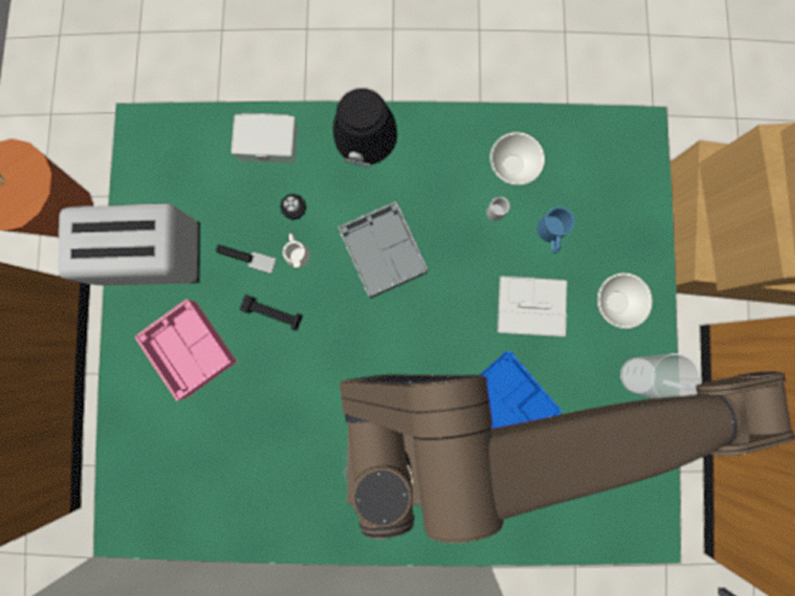

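View pics/scene0.png

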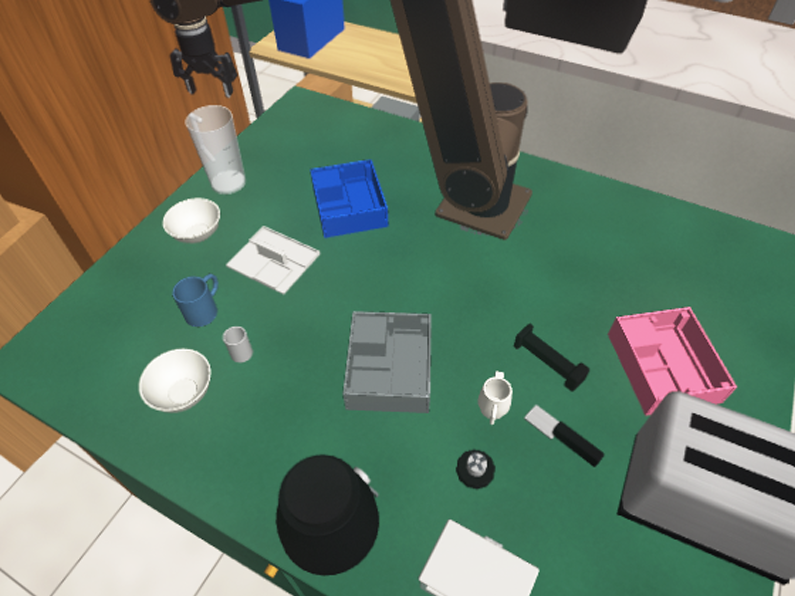

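```bash
cat > h.py <<'E'
import numpy as np, cv2
from scipy.spatial.transform import Rotation as R
def ray(c,uv):
    K=np.array([[c["fx"],0,c["cx"]],[0,c["fy"],c["cy"]],[0,0,1.]])
    p=cv2.undistortPoints(np.array(uv,float).reshape(-1,1,2),K,c["dist"]).reshape(-1,2)
    Rm=cv2.Rodrigues(c["rvec"])[0]
    d=np.c_[p,np.ones(len(p))]@Rm
    return -Rm.T@c["tvec"],d
def onz(c,uv,z):
    o,d=ray(c,uv); z=np.broadcast_to(z,(len(d),))
    return (o+d*((z-o[2])/d[:,2])[:,None])[:,:2]
def proj(c,P):
    K=np.array([[c["fx"],0,c["cx"]],[0,c["fy"],c["cy"]],[0,0,1.]])
    return cv2.projectPoints(np.array(P,float).reshape(-1,1,3),c["rvec"],c["tvec"],K,c["dist"])[0].reshape(-1,2)
def crop(c,u,v,r,name,k=8):
    a=c["img"][max(v-r,0):v+r,max(u-r,0):u+r]
    cv2.imwrite(name,cv2.resize(a,None,fx=k,fy=k,interpolation=cv2.INTER_CUBIC))
E
python3 - <<'E'
from plant import read_camera
from h import *
t=read_camera("top"); s=read_camera("scene")
import pickle; pickle.dump((t,s),open("cams.pkl","wb"))
# montage of crops
def cr(c,u,v,r=33,S=260):
    return cv2.resize(c["img"][v-r:v+r,u-r:u+r],(S,S),interpolation=cv2.INTER_CUBIC)
T=[(269,175,36),(375,215,36),(190,220,36),(206,145,20),(173,180,25),(350,146,20)]
Sx=[(273,254,36),(192,182,36),(387,250,33),(335,330,20),(397,306,33),(167,242,20)]
for n,c,L in(("t",t,T),("s",s,Sx)):
    im=[cr(c,*a) for a in L]
    cv2.imwrite(f"pics/m_{n}.png",np.vstack([np.hstack(im[:3]),np.hstack(im[3:])]))
E
```

```text
(no output)
```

View pics/m_t.png

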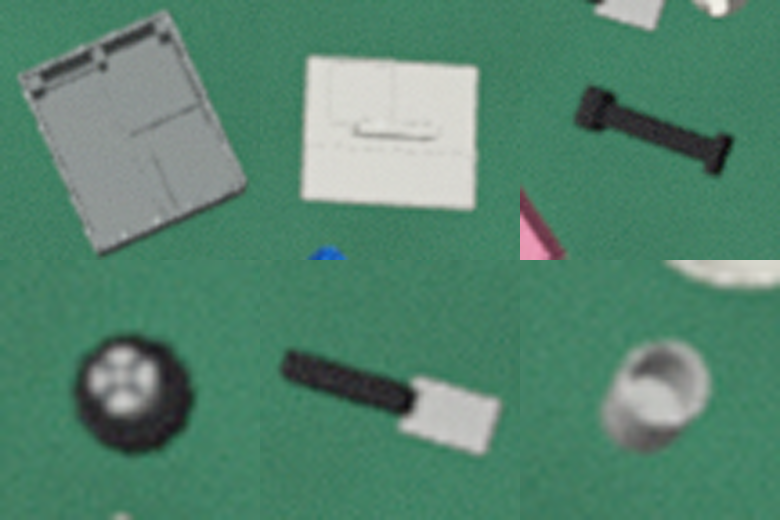

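View pics/m_s.png

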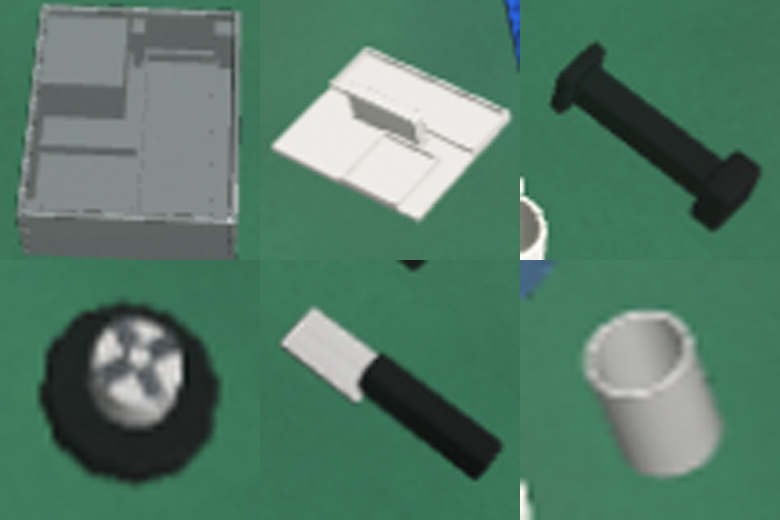

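```bash
cat > meas.py <<'E'
from h import *
import pickle
t,s=pickle.load(open("cams.pkl","rb"))
def mask(c,u,v,r,f):
    im=cv2.GaussianBlur(c["img"],(0,0),0.6); hsv=cv2.cvtColor(im,cv2.COLOR_BGR2HSV)
    m=f(hsv[...,0].astype(int),hsv[...,1].astype(int),hsv[...,2].astype(int)).astype(np.uint8)
    w=np.zeros_like(m); w[v-r:v+r,u-r:u+r]=1; m=m*w
    n,l,st,ce=cv2.connectedComponentsWithStats(m)
    i=1+np.argmax(st[1:,4]); m=(l==i).astype(np.uint8); return m
dark=lambda h,S,v:(v<75)
nong=lambda h,S,v:~((h>60)&(h<95)&(S>80)&(v>60))
def cen(m):
    y,x=np.nonzero(m); return np.c_[x,y].mean(0)
def rect(m):
    ct=max(cv2.findContours(m,cv2.RETR_EXTERNAL,cv2.CHAIN_APPROX_NONE)[0],key=cv2.contourArea)
    return cv2.minAreaRect(ct),ct
def axis(c,m,z):
    y,x=np.nonzero(m); P=onz(c,np.c_[x,y],z); mu=P.mean(0); w,V=np.linalg.eigh(np.cov((P-mu).T)); d=V[:,1]
    q=(P-mu)@d; return mu,np.degrees(np.arctan2(d[1],d[0])),q.min(),q.max(),mu+d*(q.min()+q.max())/2
if __name__=="__main__":
    for n,c,a,b,ct,cu,bx,dv in(("top",t,(190,220,30),(173,180,28),(206,145,16),(350,146,11),(269,175,40),(375,215,32)),("scene",s,(387,250,36),(397,306,33),(335,330,18),(167,242,18),(273,254,42),(192,182,36))):
        print(n)
        m=mask(c,*a,dark); print(" tamper",m.sum(),axis(c,m,.022))
        m=mask(c,*b,dark); print(" scraper handle",m.sum(),axis(c,m,.015))
        m=mask(c,*b,nong); print(" scraper all",m.sum(),axis(c,m,.012))
        m=mask(c,*ct,nong); print(" cutter",m.sum(),onz(c,[cen(m)],.013), onz(c,[cv2.minEnclosingCircle(rect(m)[1])[0]],.012))
        m=mask(c,*cu,nong); print(" cup",m.sum(),cen(m),onz(c,[cen(m)],.033))
        for nm,w,z in(("box",bx,.062),("div",dv,.005)):
            m=mask(c,*w,nong); r,cc=rect(m); ap=cv2.approxPolyDP(cc,6,True).reshape(-1,2); print(" ",nm,m.sum(),ap.tolist(),onz(c,ap,z).round(3).tolist())
E
python3 meas.py
```

```text
top
 tamper 339 (array([0.38043768, 0.29538455]), np.float64(70.74724592651582), np.float64(-0.07991414711917309), np.float64(0.07590707073614222), array([0.37977704, 0.29349306]))
 scraper handle 141 (array([0.53040847, 0.39527842]), np.float64(72.44709479308004), np.float64(-0.04698552060423188), np.float64(0.04741805334188929), array([0.5304737 , 0.39548462]))
 scraper all 354 (array([0.51670576, 0.35001628]), np.float64(72.79350917633052), np.float64(-0.06203370734402137), np.float64(0.09691362180457667), array([0.52186478, 0.3666757 ]))
 cutter 234 [[0.65424044 0.24717639]] [[0.65404832 0.24782786]]
 cup 231 [350.32900433 146.31601732] [[ 0.64754435 -0.27731056]]
  box 2616 [[279, 142], [238, 159], [260, 209], [301, 189]] [[0.653, -0.021], [0.591, 0.123], [0.415, 0.043], [0.486, -0.098]]
  div 2032 [[351, 195], [351, 234], [398, 236], [398, 197]] [[0.475, -0.283], [0.333, -0.282], [0.327, -0.452], [0.469, -0.455]]
scene
 tamper 762 (array([0.37747547, 0.29653633]), np.float64(70.4271711554022), np.float64(-0.08404403846965743), np.float64(0.07354825549380825), array([0.3757174 , 0.29159168]))
 scraper handle 456 (array([0.52772367, 0.39569827]), np.float64(72.62676568116089), np.float64(-0.04860513042966398), np.float64(0.04600190017172055), array([0.52733501, 0.39445604]))
 scraper all 757 (array([0.51957031, 0.36435258]), np.float64(76.9700537086066), np.float64(-0.07253702844871622), np.float64(0.0780569714923101), array([0.52019257, 0.36704149]))
 cutter 554 [[0.65480353 0.24818795]] [[0.65414027 0.24846952]]
 cup 417 [167.09832134 241.87290168] [[ 0.64253416 -0.27726253]]
  box 4139 [[249, 219], [243, 287], [301, 290], [303, 221]] [[0.482, -0.096], [0.677, -0.0], [0.616, 0.135], [0.417, 0.047]]
  div 1840 [[184, 159], [159, 187], [200, 207], [225, 177]] [[0.323, -0.456], [0.468, -0.452], [0.476, -0.282], [0.331, -0.281]]
```

```bash
cat > ov.py <<'E'
from h import *
def box3(x,y,yaw,pts):
    c,s=np.cos(yaw),np.sin(yaw); P=np.array(pts,float); return np.c_[x+c*P[:,0]-s*P[:,1],y+s*P[:,0]+c*P[:,1],P[:,2]]
def draw(c,polys,u,v,r,k=9):
    a=cv2.resize(c["img"][v-r:v+r,u-r:u+r],None,fx=k,fy=k,interpolation=cv2.INTER_CUBIC)
    for P,col in polys:
        q=(proj(c,P)-[u-r-.5,v-r-.5])*k-.5
        cv2.polylines(a,[np.round(q*16).astype(np.int32)],True,col,1,cv2.LINE_AA,4)
    return a
E
python3 - <<'E'
from ov import *; import pickle
t,s=pickle.load(open("cams.pkl","rb"))
for c in(t,s): print(-cv2.Rodrigues(c["rvec"])[0].T@c["tvec"])
sq=lambda a,b,z:[(-a,-b,z),(a,-b,z),(a,b,z),(-a,b,z)]
B=(.537,.012,np.radians(-65.5)); D=(.400,-.368,np.radians(-1.9))
ims=[]
for c,b,d in((t,(269,175,36),(375,215,30)),(s,(273,254,42),(192,182,38))):
    b_=draw(c,[(box3(*B,sq(.08,.095,.062)),(0,0,255)),(box3(*B,sq(.08,.095,0)),(0,255,255))],*b)
    d_=draw(c,[(box3(*D,sq(.0705,.0845,.005)),(0,0,255)),(box3(*D,sq(.006,.04,.045)),(255,0,0))],*d)
    ims.append(np.hstack([cv2.resize(b_,(390,300*13//13)) if 0 else cv2.resize(b_,(400,400)),cv2.resize(d_,(400,400))]))
cv2.imwrite("pics/ovt.png",ims[0]);cv2.imwrite("pics/ovs.png",ims[1])
E
```

```text
[ 0.28079371 -0.03650588  1.37724477]
[1.05274385 0.30829314 0.98817297]
```

View pics/ovt.png

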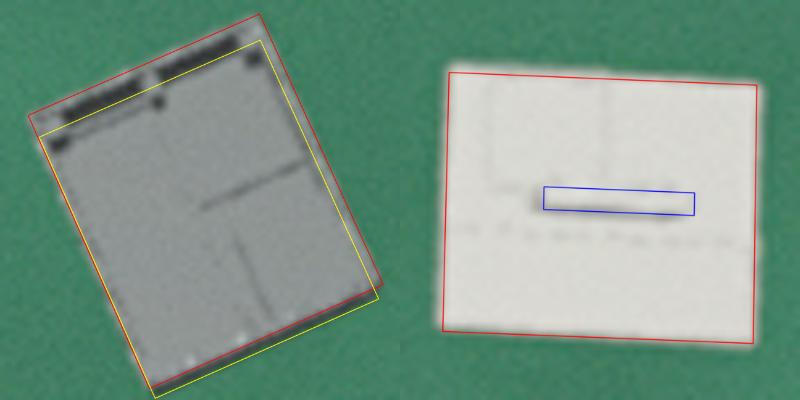

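View pics/ovs.png

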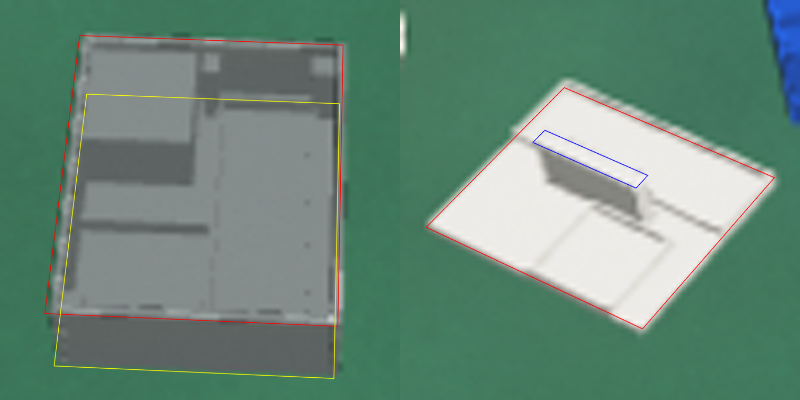

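```bash
cat >> h.py <<'E'
def quat(adeg):
    a=np.radians(adeg); X=np.array([np.cos(a),np.sin(a),0]);Y=np.array([0,0,-1.]);Z=np.cross(X,Y)
    q=R.from_matrix(np.c_[X,Y,Z]).as_quat(); return np.array([q[3],q[0],q[1],q[2]])
BX=np.array([.537,.012]); BY=-65.5
def inbox(x,y):
    a=np.radians(BY); return BX+np.array([np.cos(a)*x-np.sin(a)*y,np.sin(a)*x+np.cos(a)*y])
def ud(adeg): a=np.radians(adeg); return np.array([np.cos(a),np.sin(a)])
E
python3 - <<'E'
from meas import *; from plant import robot
for n,u,v,r,z in(("bowl far",364,111,24,.03),("creamer",207,176,14,.037),("mug",391,159,16,.04)):
    m=mask(t,u,v,r,nong); print(n,onz(t,[cen(m)],z),m.sum())
print(onz(t,[(257,90)],.15))
q0=robot.sense()["joint_positions"]
P={"tam":((.378,.293),-19.4),"cut":((.654,.248),-65.5),"div":((.4,-.368),-1.9),"scr":((.527,.388),-17.5),"cup":((.645,-.277),90),
"ptam":(inbox(-.033,0),-65.5),"pcut":(inbox(.0365,.0495),-65.5),"pdiv":(inbox(0,0),-65.5),"pscr":(inbox(-.0425,0),-65.5),"pcup":(inbox(.038,.03),24.5)}
for k,(p,a) in P.items():
    for b in(a,a+180):
        for z in(.02,.22):
            q=robot.inverse_kinematics([*p,z],quat(b)); print(k,b,z,None if q is None else np.round(q,2))
E
```

```text
bowl far [[ 0.78037249 -0.32932397]] 1210
creamer [[0.52952807 0.23292098]] 338
mug [[ 0.60220388 -0.42188717]] 482
[[0.80656155 0.05325921]]
tam -19.4 0.02 [ 0.45  0.15  2.18 -0.    0.81  0.79]
tam -19.4 0.22 [ 0.45 -0.15  2.06 -0.    1.23  0.79]
tam 160.6 0.02 [ 0.45  0.15  2.18 -0.    0.81 -2.36]
tam 160.6 0.22 [ 0.45 -0.15  2.06 -0.    1.23 -2.36]
cut -65.5 0.02 [ 0.22  0.56  1.62 -0.    0.96  1.36]
cut -65.5 0.22 [ 0.22  0.35  1.52 -0.    1.27  1.36]
cut 114.5 0.02 [ 0.22  0.56  1.62 -0.    0.96 -1.78]
cut 114.5 0.22 [ 0.22  0.35  1.52 -0.    1.27 -1.78]
div -1.9 0.02 [-0.93  0.28  2.02 -0.    0.84 -0.9 ]
div -1.9 0.22 [-0.93  0.01  1.91 -0.    1.22 -0.9 ]
div 178.1 0.02 [-0.93  0.28  2.02 -0.    0.84  2.24]
div 178.1 0.22 [-0.93  0.01  1.91 -0.    1.22  2.24]
scr -17.5 0.02 [ 0.48  0.48  1.74 -0.    0.92  0.79]
scr -17.5 0.22 [ 0.48  0.25  1.64 -0.    1.25  0.79]
scr 162.5 0.02 [ 0.48  0.48  1.74 -0.    0.92 -2.36]
scr 162.5 0.22 [ 0.48  0.25  1.64 -0.    1.25 -2.36]
cup 90 0.02 [-0.55  0.57  1.62 -0.    0.96 -2.12]
cup 90 0.22 [-0.55  0.35  1.51 -0.    1.27 -2.12]
cup 270 0.02
[... 467 characters left out ...]

pcut 114.5 0.22 [-0.17  0.13  1.78 -0.    1.23 -2.17]
pdiv -65.5 0.02 [-0.17  0.27  2.04 -0.    0.84  0.98]
pdiv -65.5 0.22 [-0.17 -0.01  1.93 -0.    1.22  0.98]
pdiv 114.5 0.02 [-0.17  0.27  2.04 -0.    0.84 -2.17]
pdiv 114.5 0.22 [-0.17 -0.01  1.93 -0.    1.22 -2.17]
pscr -65.5 0.02 [-0.1   0.24  2.08 -0.    0.83  1.05]
pscr -65.5 0.22 [-0.1  -0.04  1.96 -0.    1.22  1.05]
pscr 114.5 0.02 [-0.1   0.24  2.08 -0.    0.83 -2.1 ]
pscr 114.5 0.22 [-0.1  -0.04  1.96 -0.    1.22 -2.1 ]
pcup 24.5 0.02 [-0.19  0.34  1.93 -0.    0.86 -0.62]
pcup 24.5 0.22 [-0.19  0.09  1.83 -0.    1.23 -0.62]
pcup 204.5 0.02 [-0.19  0.34  1.93 -0.    0.86  2.52]
pcup 204.5 0.22 [-0.19  0.09  1.83 -0.    1.23  2.52]
```

Look-alikes, as top-picture (800 px) positions:
- **Box:** grey (382,248). Blue (520,390) and pink (185,348) are decoys.
- **Divider:** white plate with rib (533,306). The clip box (263,135) is not it.
- **Cup:** steel cylinder (497,208). The creamer (294,250) and mug (555,228) are not it.
- **Tamper:** dumbbell shape (270,312).
- **Scraper:** (245,258).
- **Cutter:** (292,206).

The close crops above confirm each choice. I'll start with the tamper.

```bash
cat > act.py <<'E'
from h import *
from plant import robot, read_camera
def st(msg=""):
    s=robot.sense(); print(msg,"t=%.2f"%s["t"],np.round(s["position"],4),"gap %.3f"%s["finger_gap"],"F",np.round(s["force"],1)); return s
def above(p,z,a): robot.move_to([p[0],p[1],z],quat(a))
def lin(p,z,v=.15,th=None): return robot.movel([p[0],p[1],z],v=v,threshold=th)
def snap(name,view="top",u=269,v=175,r=60,k=6):
    c=read_camera(view); crop(c,u,v,r,f"pics/{name}.png",k); return c
E
python3 - <<'E'
from act import *
s=robot.sense(); p=s["position"]
robot.movel([p[0],p[1],.32],v=.3)
g=np.array([.378,.293])-.008*ud(-109.4)
above(g,.15,-19.4); st("above")
robot.gripper_to(.7); lin(g,.014,.2); st("down")
robot.gripper_to(0.1,squeeze=40); st("grip")
lin(g,.12,.2); st("up")
c=snap("tam_up","top",190,220,50,6); snap("tam_up_s","scene",387,235,50,6)
E
```

```text
above t=4.06 [0.3812 0.3002 0.1501] gap 1.003 F [ 0.2  0.1 -0.1]
down t=5.28 [0.3815 0.301  0.0149] gap 0.699 F [-0.1 -0.3 -0.4]
grip t=5.67 [0.3817 0.3012 0.0155] gap 0.296 F [-0.1  0.5  5.9]
up t=6.36 [0.3796 0.3    0.1186] gap 0.294 F [-0.1  0.2 -2.3]
```

View pics/tam_up_s.png

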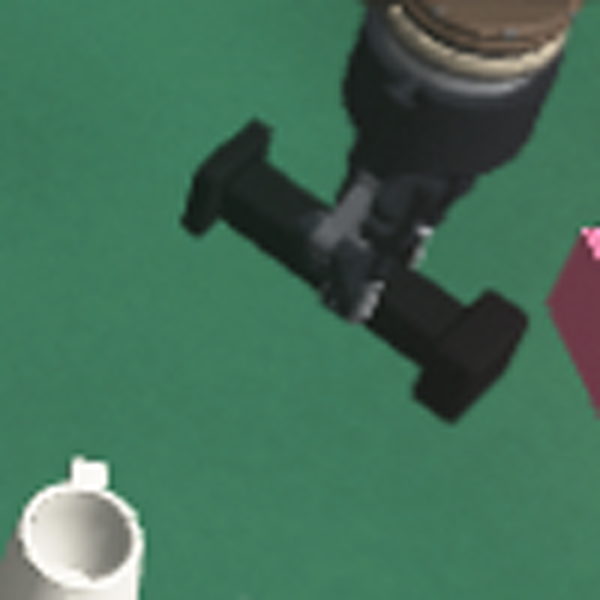

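```bash
python3 - <<'E'
from act import *
g=inbox(-.033,0)-.008*ud(-155.5)
above(g,.15,-65.5); lin(g,.15,.1); st("above")
lin(g,.035,.15); print(lin(g,.019,.05,th=6)); st("down")
robot.gripper_to(.45); st("rel")
lin(g,.16,.2); st("up")
c=np.array([.654,.248])
above(c,.16,-65.5); st("cut above")
snap("t1","top",255,165,60,6);snap("s1","scene",290,270,70,6)
E
```

```text
above t=7.85 [0.5302 0.0465 0.1498] gap 0.294 F [ 0.1 -0.5 -2.5]
True
down t=9.12 [0.5315 0.0452 0.0203] gap 0.294 F [-0.2 -0.6  2.6]
rel t=9.40 [0.5299 0.0454 0.0191] gap 0.450 F [ 0.1 -0.1  0.2]
up t=10.25 [0.5296 0.0455 0.1586] gap 0.449 F [-0.7  0.3 -0.7]
cut above t=11.19 [0.6533 0.247  0.1589] gap 0.448 F [-0.7 -0.2 -0.1]
```

View pics/t1.png

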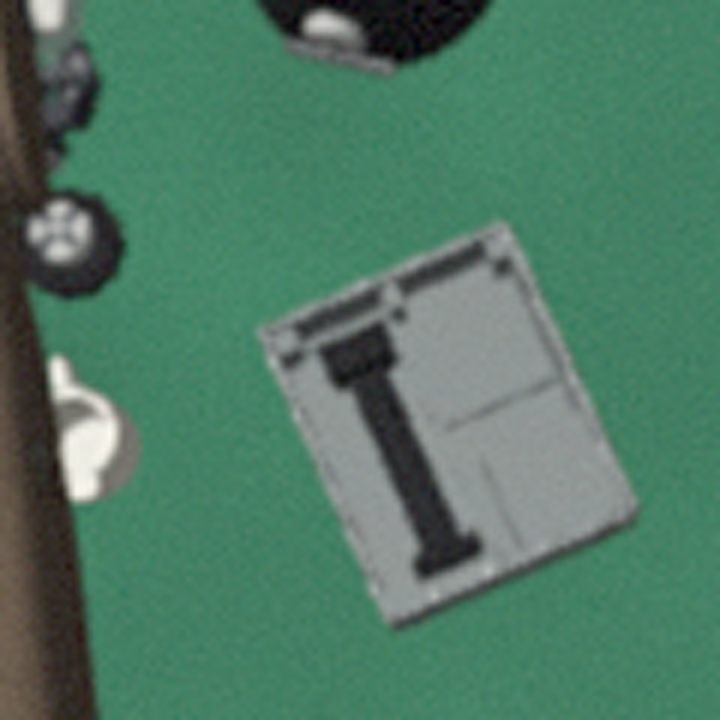

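View pics/s1.png

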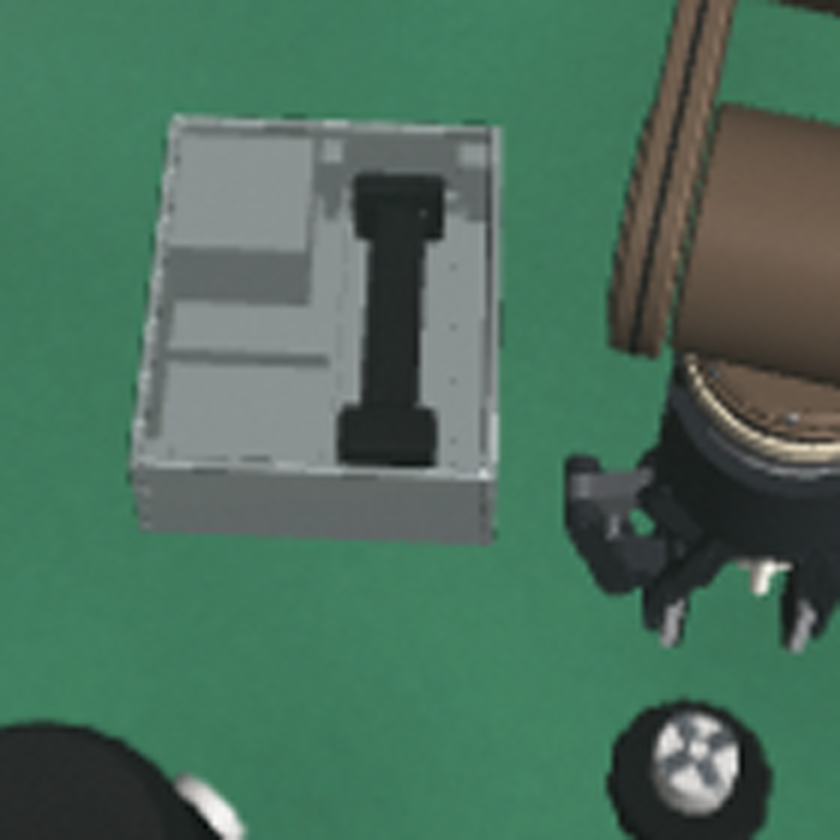

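```bash
python3 - <<'E'
from act import *
c=np.array([.654,.248])
robot.gripper_to(.7); lin(c,.022,.2); st("down")
robot.gripper_to(0.2,squeeze=50); st("grip")
lin(c,.10,.15); st("up"); snap("c_up","scene",335,320,45,6)
E
```

```text
down t=12.47 [0.6552 0.2483 0.0235] gap 0.699 F [0.8 0.3 0.7]
grip t=12.83 [0.6557 0.2483 0.0247] gap 0.374 F [-0.2 -1.3  6.1]
up t=13.50 [0.653  0.2478 0.0988] gap 0.374 F [ 0.   0.2 -2. ]
```

View pics/c_up.png

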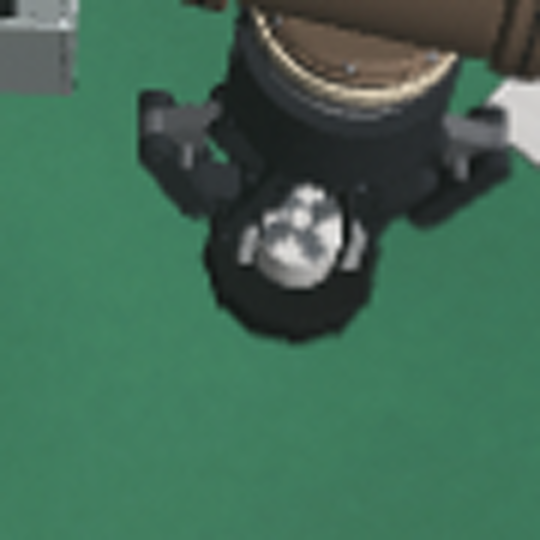

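```bash
python3 - <<'E'
from act import *
import pickle
c=np.array([.654,.248]); lin(c,.15,.2)
g=inbox(.0365,.0495)
above(g,.15,-65.5); lin(g,.15,.1); st("above")
lin(g,.045,.15); print(lin(g,.025,.04,th=6)); st("down")
robot.gripper_to(.5); st("rel")
lin(g,.17,.2)
d=np.array([.4,-.368])
above(d,.17,-1.9); st("div above")
t=snap("t2","top",255,165,60,6);s=snap("s2","scene",290,270,70,6)
pickle.dump((t,s),open("cams.pkl","wb"))
E
python3 - <<'E'
from meas import *
sq=lambda a,b,z:[(-a,-b,z),(a,-b,z),(a,b,z),(-a,b,z)]
a=np.radians(BY); Rm=np.array([[np.cos(a),-np.sin(a)],[np.sin(a),np.cos(a)]])
P=[inbox(-.033,0),inbox(.0365,.0495)]
for n,c in(("top",t),("scene",s)):
    for nm,p,r in(("tamper",P[0],30 if n=="scene" else 22),("cutter",P[1],16 if n=="scene" else 12)):
        uv=proj(c,[[*p,.027]])[0].astype(int)
        m=mask(c,uv[0],uv[1],r,lambda h,S,v:(v<62))
        X=axis(c,m,.027); print(n,nm,m.sum(),"box", (Rm.T@(X[4]-BX)).round(4),"mean",(Rm.T@(X[0]-BX)).round(4),X[1])
E
```

```text
above t=15.20 [5.975e-01 5.000e-04 1.500e-01] gap 0.371 F [-0.5 -0.6 -2.3]
True
down t=16.48 [ 5.974e-01 -1.000e-04  2.970e-02] gap 0.374 F [-0.4  1.3  4.6]
rel t=16.75 [ 0.5964 -0.0006  0.0282] gap 0.497 F [-0.3 -0.  -0.7]
div above t=19.25 [ 0.4002 -0.3675  0.1695] gap 0.501 F [ 0.6  0.9 -0.6]
top tamper 261 box [-0.0325  0.0008] mean [-0.0325  0.0046] -155.44683332419098
top cutter 96 box [0.0343 0.0385] mean [0.0342 0.0386] 100.64973719075493
scene tamper 528 box [-0.0336 -0.0104] mean [-0.0336 -0.0088] -155.5079268517015
scene cutter 78 box [0.0133 0.0457] mean [0.0134 0.0504] -155.95328724808058
```

View pics/t2.png

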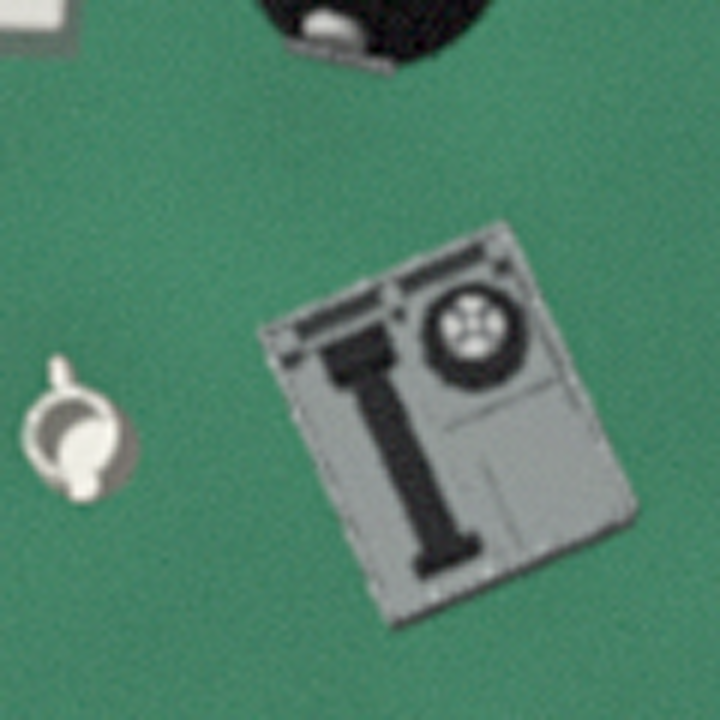

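View pics/s2.png

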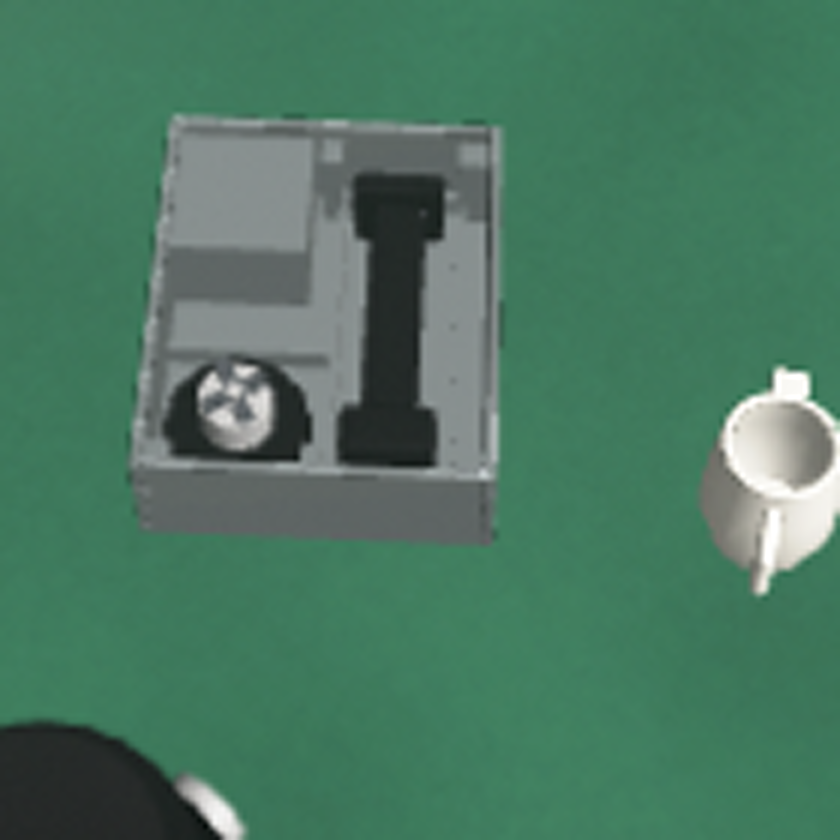

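```bash
python3 - <<'E'
from act import *
d=np.array([.4,-.368])
lin(d,.019,.2); st("down")
robot.gripper_to(0.0,squeeze=60); st("grip")
lin(d,.16,.15); st("up"); snap("d_up","scene",195,165,50,6); snap("d_upt","top",375,215,50,6)
g=inbox(0,0)
above(g,.16,-65.5); lin(g,.16,.1); st("over")
snap("d_ov","scene",275,240,60,6)
E
```

```text
down t=20.26 [ 0.4008 -0.3688  0.0201] gap 0.502 F [-0.8 -0.1  0.3]
grip t=20.64 [ 0.4008 -0.3691  0.0207] gap 0.129 F [0.4 0.  6.4]
up t=21.73 [ 0.3994 -0.3672  0.1585] gap 0.125 F [-0.2  0.3 -1.2]
over t=23.73 [0.5371 0.0114 0.16  ] gap 0.126 F [-0.8  0.7 -1.5]
```

View pics/d_up.png

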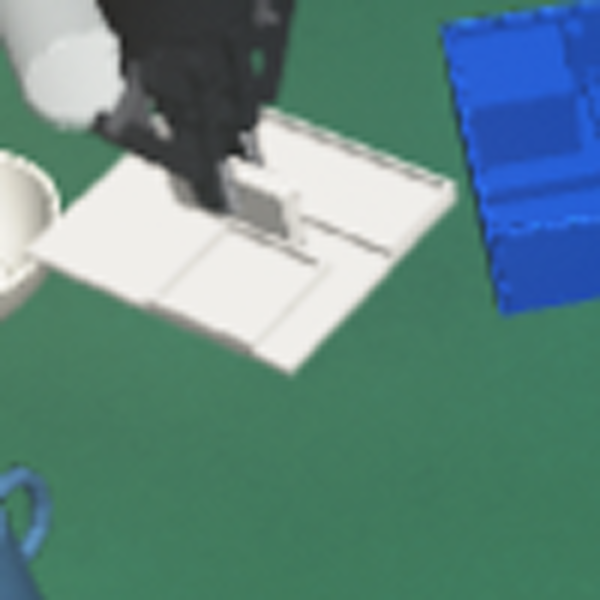

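View pics/d_ov.png

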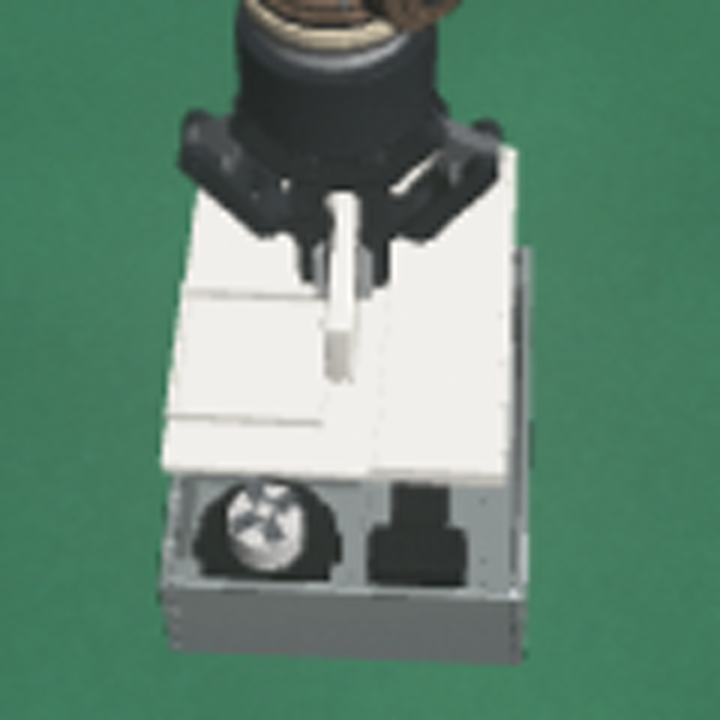

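```bash
python3 - <<'E'
from act import *
c=read_camera("scene")
a=np.radians(BY); Rm=np.array([[np.cos(a),-np.sin(a)],[np.sin(a),np.cos(a)]])
im=cv2.GaussianBlur(c["img"],(0,0),.6); m=(im.min(2)>195).astype(np.uint8)
w=np.zeros_like(m); w[195:275,230:310]=1; m*=w
# right edge & near edge via row/col scans
P=[];N=[];L=[]
for r in range(225,252):
    x=np.nonzero(m[r])[0]; P.append((x.max()+.5,r)); L.append((x.min()-.5,r))
for u in range(250,296):
    y=np.nonzero(m[:,u])[0]; N.append((u,y.max()+.5))
for z in(.1395,.1445,.1505):
    f=lambda q:(onz(c,q,z)-BX)@Rm
    p,n,l=f(P),f(N),f(L)
    print(z,"right x %.4f slope %.3f"%(np.median(p[:,0]),np.polyfit(p[:,1],p[:,0],1)[0]),"left x %.4f"%np.median(l[:,0]),"near y %.4f slope %.3f"%(np.median(n[:,1]),np.polyfit(n[:,0],n[:,1],1)[0]))
E
```

```text
0.1395 right x -0.0710 slope -0.020 left x 0.0711 near y 0.0803 slope 0.155
0.1445 right x -0.0709 slope -0.020 left x 0.0704 near y 0.0834 slope 0.155
0.1505 right x -0.0708 slope -0.020 left x 0.0695 near y 0.0870 slope 0.155
```

```bash
python3 - <<'E'
from act import *
g=inbox(0,0)
lin(g,.098,.15); print(lin(g,.070,.04,th=8)); st("down")
E
```

```text
True
down t=24.98 [0.537  0.012  0.0737] gap 0.128 F [0.1 0.4 2. ]
```

```bash
python3 - <<'E'
from act import *
import pickle
g=inbox(0,0)
robot.gripper_to(.3); st("rel")
lin(g,.16,.2)
c=np.array([.521,.368])-.018*ud(-107.5)
above(c,.16,-17.5); st("scr above")
t=snap("t3","top",255,165,60,6);s=snap("s3","scene",290,250,60,6)
pickle.dump((t,s),open("cams.pkl","wb"))
from ov import *
sq=lambda a,b,z:[(-a,-b,z),(a,-b,z),(a,b,z),(-a,b,z)]
B=(*BX,np.radians(BY))
L=[(box3(*B,sq(.0705,.0845,.058)),(0,0,255)),(box3(*B,sq(.006,.04,.098)),(255,0,0))]
cv2.imwrite("pics/ov3.png",np.hstack([cv2.resize(draw(t,L,269,175,36),(400,400)),cv2.resize(draw(s,L,273,250,42),(400,400))]))
E
```

```text
rel t=25.27 [0.5354 0.0123 0.0725] gap 0.297 F [-0.3  0.1  0. ]
scr above t=27.25 [0.5268 0.3841 0.1596] gap 0.303 F [ 0.3 -0.3  0.9]
```

View pics/ov3.png

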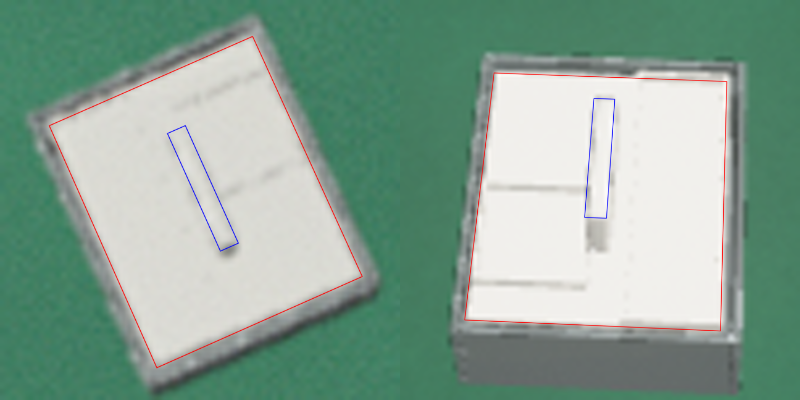

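View pics/s3.png

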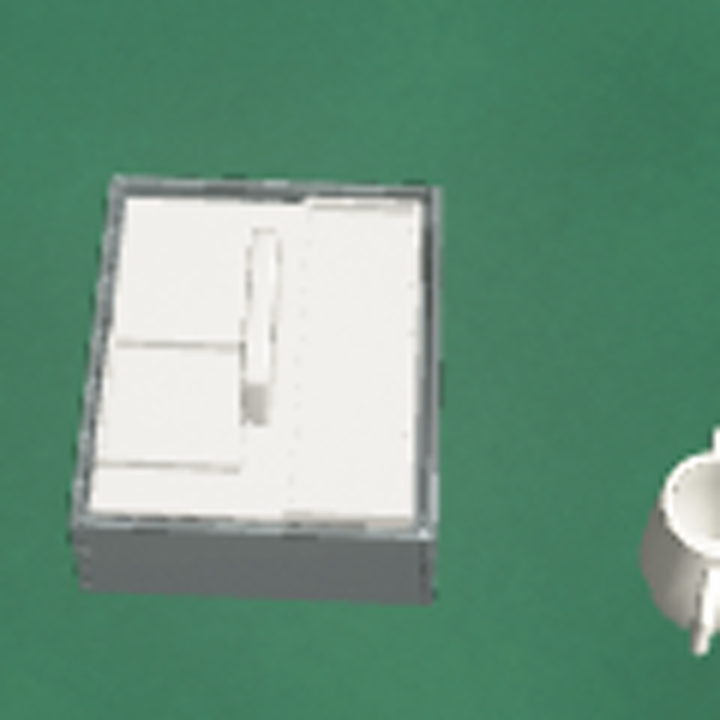

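```bash
python3 - <<'E'
from act import *
c=np.array([.521,.368])-.018*ud(-107.5)
robot.gripper_to(.6); lin(c,.010,.2); st("down")
robot.gripper_to(0.0,squeeze=50); st("grip")
lin(c,.16,.2); st("up"); snap("sc_up","scene",385,270,60,6)
E
```

```text
down t=28.62 [0.5275 0.3858 0.0114] gap 0.596 F [0.3 0.2 1.4]
grip t=28.99 [0.5278 0.3859 0.0122] gap 0.245 F [0.  0.1 6. ]
up t=29.89 [0.5252 0.3845 0.1577] gap 0.246 F [ 0.7  1.1 -2. ]
```

View pics/sc_up.png

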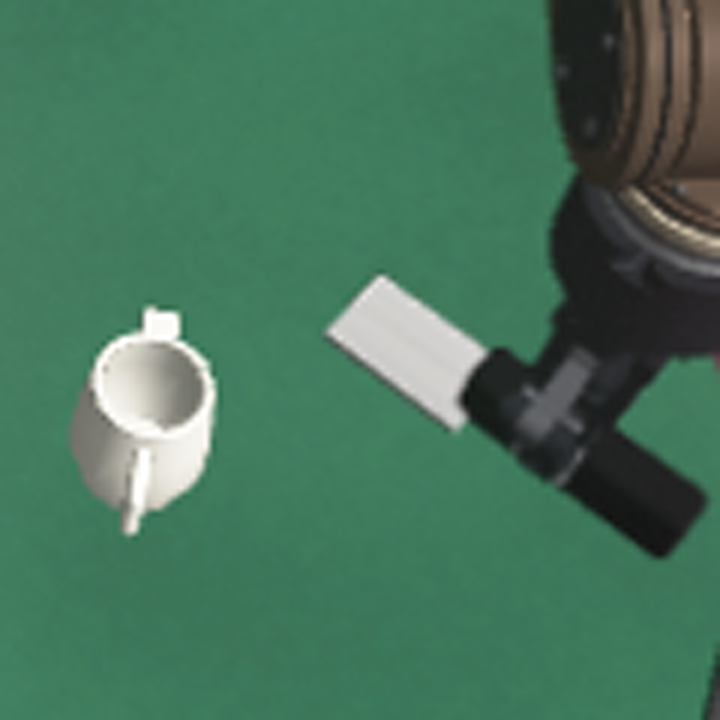

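```bash
python3 - <<'E'
from act import *
g=inbox(-.0425,0)-.018*ud(-155.5)
above(g,.16,-65.5); lin(g,.16,.1); st("over")
lin(g,.088,.15); print(lin(g,.067,.04,th=6)); st("down")
snap("sc_dn","scene",275,245,45,8)
E
```

```text
over t=31.43 [0.5359 0.059  0.16  ] gap 0.245 F [-0.8 -0.2 -1.1]
True
down t=32.54 [0.536  0.0581 0.0701] gap 0.242 F [-0.5 -0.3  3.6]
```

View pics/sc_dn.png

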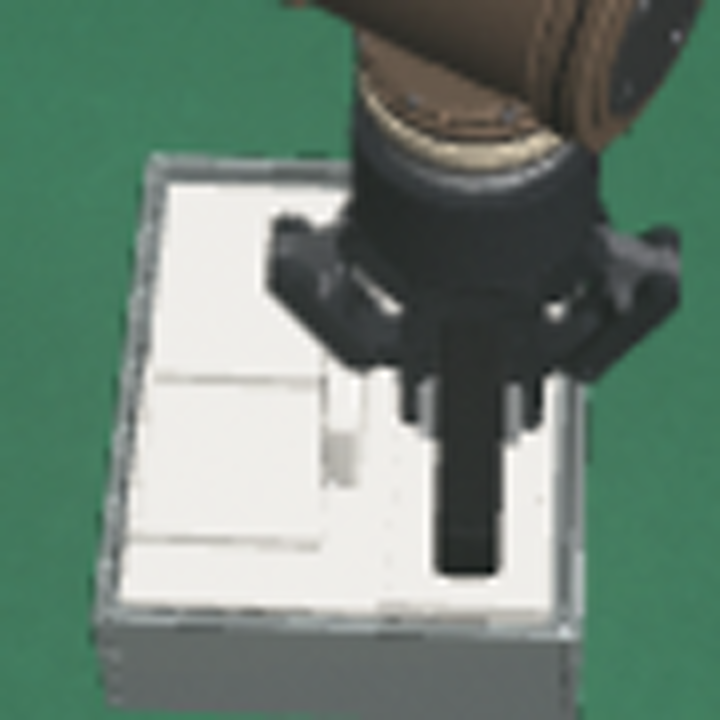

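```bash
python3 - <<'E'
from act import *
g=inbox(-.0425,0)-.018*ud(-155.5)
robot.gripper_to(.42); st("rel")
lin(g,.17,.2)
c=np.array([.645,-.277])
above(c,.17,24.5); st("cup above"); 
robot.gripper_to(.8)
snap("t4","top",269,175,40,8);snap("s4","scene",275,245,45,8); snap("s4c","scene",170,225,45,8)
E
```

```text
rel t=32.89 [0.5346 0.0582 0.0686] gap 0.419 F [ 0.2  0.4 -0.3]
cup above t=35.33 [ 0.6448 -0.2763  0.1692] gap 0.422 F [ 0.7  0.3 -0.2]
```

View pics/t4.png

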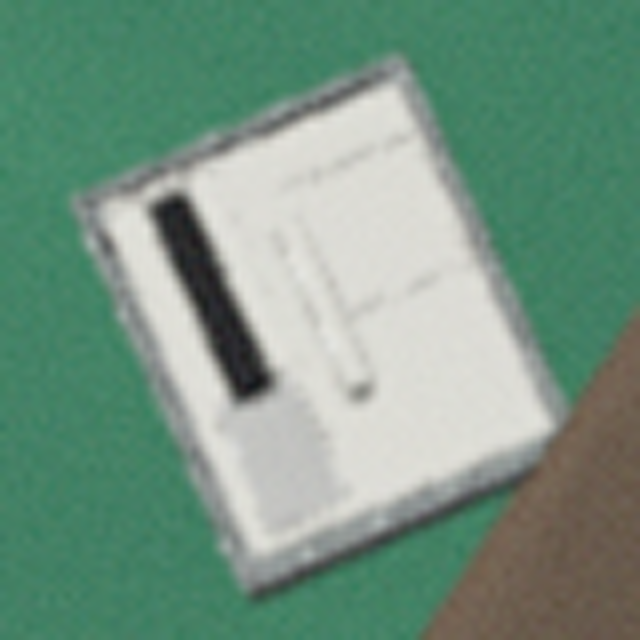

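View pics/s4.png

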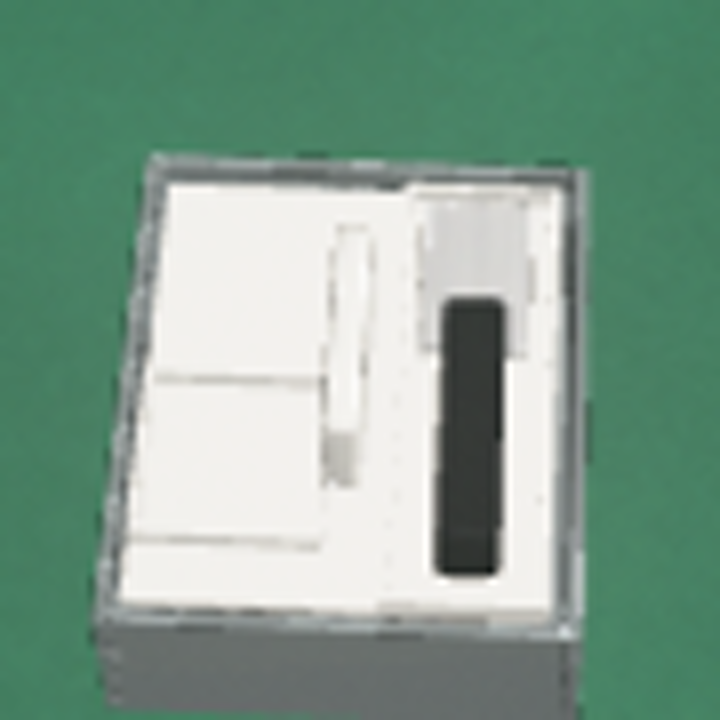

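View pics/s4c.png

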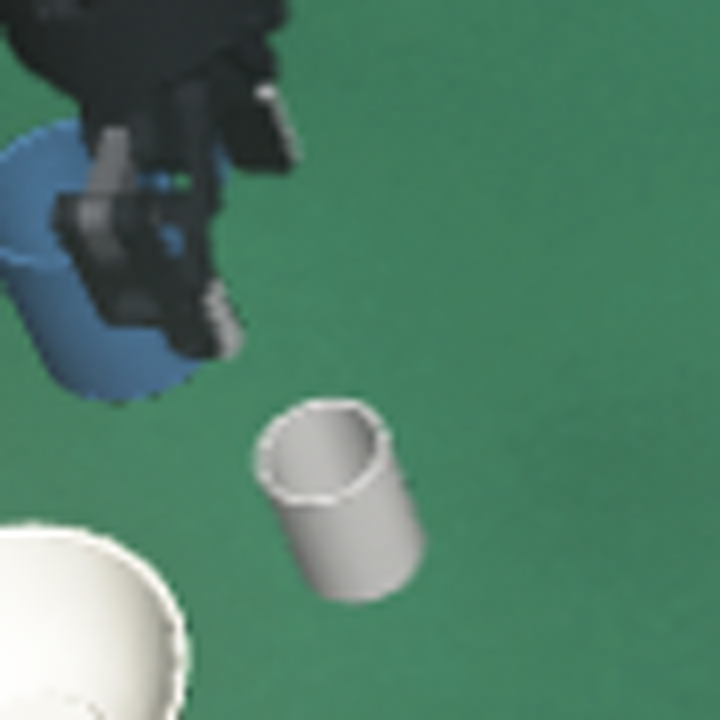

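```bash
python3 - <<'E'
from act import *; import pickle
t,s=pickle.load(open("cams.pkl","rb"))
print(onz(s,[(321/8+125-.5,449/8+180-.5)],.066), onz(s,[(362/8+125-.5,555/8+180-.5)],0.0))
# scraper ends
c=read_camera("top"); a=np.radians(BY); Rm=np.array([[np.cos(a),-np.sin(a)],[np.sin(a),np.cos(a)]])
f=lambda c,p,z:(np.round((onz(c,p,z)-BX)@Rm,4))
o=np.array([229,135])-.5
print("top handle end, blade end",f(c,[np.array([168,200])/8+o],.087),f(c,[np.array([303,518])/8+o],.062))
o=np.array([230,200])-.5; c=s
print("scene handle end top, blade end",f(c,[np.array([468,535])/8+o],.088),f(c,[np.array([478,200])/8+o],.062))
E
```

```text
[[ 0.642973   -0.27623084]] [[ 0.6446144  -0.27533387]]
top handle end, blade end [[-0.0425  0.0708]] [[-0.0449 -0.0756]]
scene handle end top, blade end [[-0.0441  0.0713]] [[-0.0422 -0.0808]]
```

```bash
python3 - <<'E'
from act import *
c=np.array([.6445,-.2767])
lin(c,.030,.2,th=15); st("down")
robot.gripper_to(0.2,squeeze=40); st("grip")
lin(c,.17,.2); st("up"); snap("cu_up","scene",170,205,45,7)
E
```

```text
down t=36.79 [ 0.6456 -0.2774  0.0316] gap 0.799 F [ 0.6 -0.7  0.2]
grip t=37.12 [ 0.646  -0.2777  0.0327] gap 0.526 F [-0.9 -0.3  5.2]
up t=37.97 [ 0.6434 -0.276   0.1678] gap 0.533 F [ 0.4 -0.1 -1.6]
```

View pics/cu_up.png

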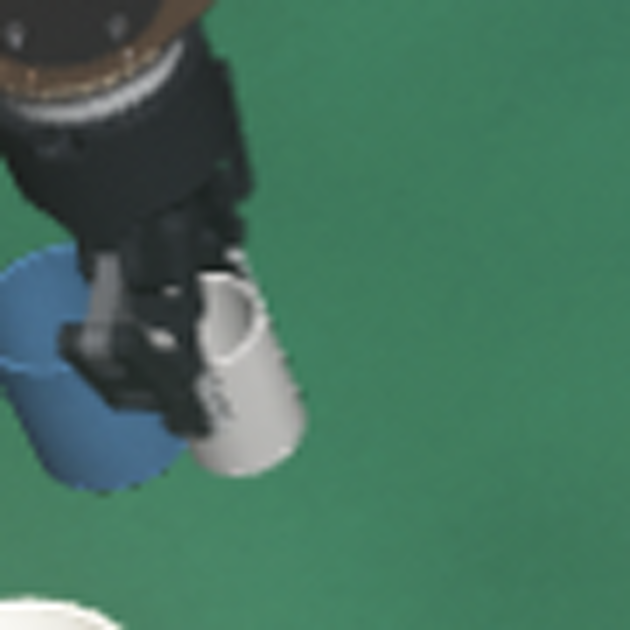

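```bash
python3 - <<'E'
from act import *
g=inbox(.038,.030)
above(g,.18,24.5); lin(g,.18,.1); st("over")
lin(g,.105,.15); print(lin(g,.087,.04,th=6)); st("down")
snap("cu_dn","scene",270,240,45,8)
E
```

```text
over t=39.33 [ 0.5805 -0.0113  0.1799] gap 0.528 F [-0.4 -1.  -0.7]
True
down t=40.40 [ 0.5805 -0.0103  0.0906] gap 0.540 F [-0.8  0.6  4.4]
```

View pics/cu_dn.png

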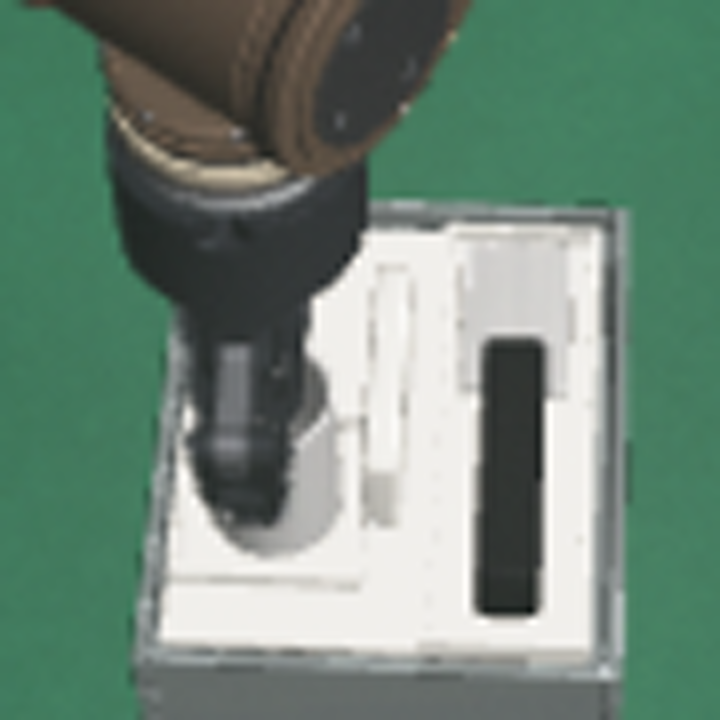

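Seated at the expected height, so release and retreat, then check.

```bash
python3 - <<'E'
from act import *
g=inbox(.038,.030)
robot.gripper_to(.72); st("rel")
lin(g,.22,.2)
robot.move_to([.35,-.38,.30],quat(24.5)); st("away")
from ov import *
t=read_camera("top"); s=read_camera("scene")
sq=lambda a,b,z:[(-a,-b,z),(a,-b,z),(a,b,z),(-a,b,z)]
th=np.linspace(0,2*np.pi,40)
B=(*BX,np.radians(BY))
ci=[(.038+.023*np.cos(k),.03+.023*np.sin(k),.058+.066) for k in th]
L=[(box3(*B,sq(.0705,.0845,.058)),(0,0,255)),(box3(*B,ci),(255,0,0)),(box3(*B,[(x-.0425,y,.088) for x,y in((-.011,.075),(.011,.075),(.011,-.02),(-.011,-.02))]),(0,255,255))]
im=[]
for c,w in((t,(269,175,40)),(s,(273,250,45))):
    im.append(cv2.resize(draw(c,[],*w),(400,400)))
    im.append(cv2.resize(draw(c,L,*w),(400,400)))
cv2.imwrite("pics/fin.png",cv2.resize(np.vstack([np.hstack(im[:2]),np.hstack(im[2:])]),(600,600)))
crop(t,280,210,210,"pics/fint.png",1)
cv2.imwrite("pics/fint.png",t["img"])
E
```

```text
rel t=40.75 [ 0.5794 -0.01    0.089 ] gap 0.717 F [ 1.2  0.9 -0.2]
away t=43.17 [ 0.3505 -0.3794  0.2995] gap 0.724 F [-0.6 -0.4  0.4]
```

View pics/fin.png

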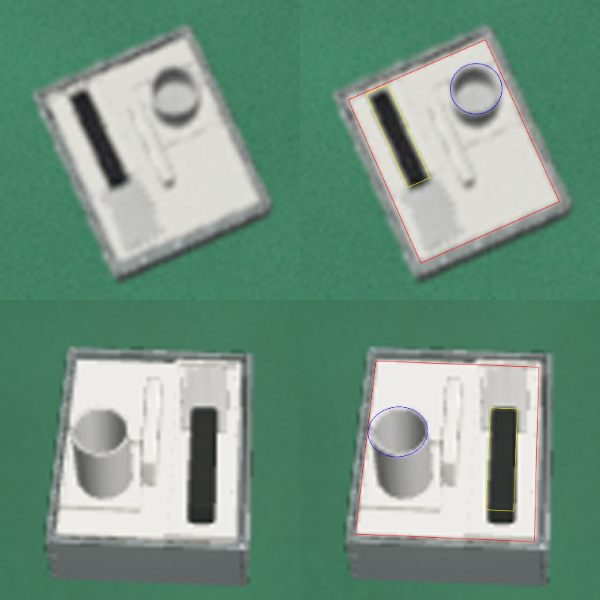

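View pics/fint.png

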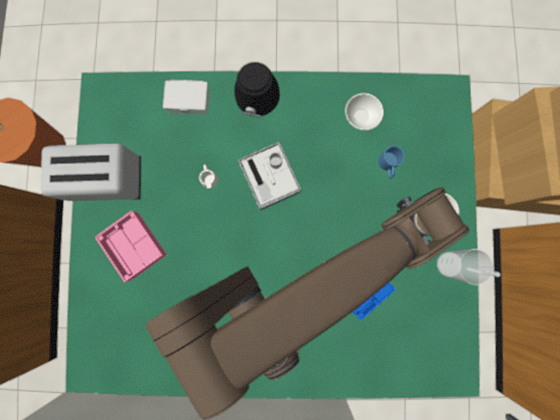

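```bash
python3 - <<'E'
from plant import robot, close_job
robot.hold(.3); print(close_job())
E
```

```text
the job is handed in; nothing more can be done
None
```

I packed the box in the required order and handed the job in at about 43.5 s, with the arm clear of everything. The hand-in itself reports no verdict.

- **Bottom layer:** the tamper and cutter each touched down at the height expected for the box floor. The pictures showed both lying in their pockets. My numeric position check of these two was only partly usable. The top view put the tamper within 1 mm of its pocket centre, but the scene view disagreed by about 10 mm along the box because the wall hid one end. The cutter check failed the same way, so I relied on the pictures and touch-down heights.
- **Divider:** it touched down at the expected height on its rests. Its drawn outline matched in both views to about 1–2 mm, and the trays were empty at that point.
- **Scraper and cup:** both touched down at the expected tray height. In the last pictures the scraper lies flat along the long tray, 2–5 mm off centre along its length, and the cup stands upright in its square tray. Both are inside the 9 mm limit.
- **Bystanders:** the creamer, mug, far bowl, blender base and clip box look unmoved in the last top view. The arm hid most of the right-hand bowl there, so I could not check it, and I did not measure any of them.

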